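# Raise a vase to the height gauge with a cam lift

### The arm

A 6-joint arm with a two-finger parallel gripper is mounted at the origin on the work surface. World frame = base frame: x ahead of the robot, y to its left, z up, the work surface at z = 0. Lengths are in mm, angles in rad, forces in N, time in s.
With the tool pointing down it reaches from about 350 to 775 mm from the base axis. Payload 7.3 kg.
Tool frame: the origin (TCP) lies on the centre line of the jaws, within the pads' length; the fingertips stand 22 mm ahead of it and the grasp point (between the pads) lies 3 mm ahead of it; z points along the fingers, y is the direction in which the jaws open and shut (so a half turn about z gives the same grasp; the last joint's range is limited). The gripper opens to 92 mm and grips with 3 to 60 N. Pads are 19 mm wide; open, the fingers measure 130 mm over their backs; the gripper's body (75 mm by 190 mm) begins 47 mm behind the grasp point.
Start: joints at [-1.487, 0.342, 1.524, -0, 1.275, -0.146], TCP at [119.607, -511.211, 248.741] pointing down, gripper open.
Joint ranges: [-2.53, 2.53], [-0.77, 2.02], [0.04, 2.7], [-1, 4.14], [0.28, 2.66], [-3.11, 3.11]. Speed limits (rad/s): [2.57, 2.57, 3.14, 3.14, 3.14, 3.14].

### API

Orientations are given as [roll, pitch, yaw] about the fixed x, y, z axes, in that order (R = Rz(yaw) Ry(pitch) Rx(roll)).
In Python, from plant import bot gives the robot as it stands.
- The arm moves only by the tool play_rows, never from a script. Its argument "moves" is one flat list of numbers, 5 for each row, row after row: the closure in counts, from 0 (fully open) to 255 (shut), then the shift along the tool's x, y, z in mm, then the turn about the tool's z in degrees. A call has 1 to 8 rows; each row is the pose to reach, as a shift and turn from the pose commanded when the call began, along the tool's axes at that moment; what a row does not reach only later rows make up. A row lasts 1/12 s, in which the tool goes at most 41.7 mm and 7.16 degrees, less where a joint would pass 70% of its speed; a pose out of reach is approached as far as the arm can. A call with a gripper value outside its range is refused whole. The fingers move at their own pace and stop on an object; the grip force is fixed at half the most. Time passes only in rows, so rows that repeat a pose let the fingers close. It gives the time, the measured TCP pose, the force and the opening at its end, in the units of the state.
- bot.get_obs(): the state, without advancing time (a new reading comes with each control period).
- bot.capture(name): name is "side" or "top"; returns a dict with "color" (420x560x3 uint8, red, green, blue), "fx", "fy", "cx", "cy" (pixels), "world_to_cam" (4x4, takes a point from world to camera coordinates). Camera axes: x right, y down, z forward; pixel columns grow to the right and rows downward; lengths in mm; the calibration is good to about 2 mm. A picture is of the moment at which its call begins. There is no depth.
- bot.close_job(): hands the job in, once; it reports no verdict.
The state is a dict: "time": time; "joint_positions": joint angles; "dq": joint speeds; "tau": joint torques, N m; "tool_pos": TCP position; "tcp_rot": TCP orientation; "contact_force": force on the tool from outside, world axes, zero at the start; "moment": the same for the moment, N m; "grip_width": finger opening in mm.
Only numpy, scipy, OpenCV 4.12 (cv2) and the standard library are available. Lean on these libraries where they do the work, as an engineer would, in place of code of your own. Each camera call takes 0.05 s, during which the arm holds its last target.

### The job

Check the height of the small square vase: stand it upright with its square foot fully home in the square nest of the cam lift while the lift is down, and let go of it. Then swing the lift's lever up until it stands upright, the cam's highest point, which brings the vase's rim level with the gauge finger; the lever is sprung and falls back by itself, so finish while still holding the lever there, touching neither the vase nor the nest block. Leave the other pots, tools and jars where they are and do not knock the vase over.

Things in the scene. Friction and masses are not known exactly. Their poses are not given: they have to be found in the camera images.
- vase: small square vase, loose, green glaze, about 0.2 kg, hollow, 111 mm tall. Origin: centre of its foot's underside; z up, x and y square to its four like sides. Foot 32 x 32 mm, 26 mm high; above it a straight body 42 x 42 mm up to 105 mm; rim 45 x 45 mm, 105 to 111 mm. Stands on the work surface in one of three places, beside a round and a six-sided green vase
- vase_rim (a point): centre of the square vase's open top, 111 mm above its origin
- jig: the cam lift, fixed: steel base plate with a grey guide housing. Origin on the work surface under the nest's centre; z up; x points away from the robot (yaw varies); the cam and lever are on its -y side. Its height gauge is a 14 mm post at x +94, y +50 mm with a thin finger reaching in to x +66, y +20 mm at 215 to 221 mm height: keep clear of it when lowering the vase
- carriage: aluminium nest block of the lift, 68 x 68 mm, 34 mm high, raised straight up by the cam; origin: centre of its underside, axes as the jig's. A follower plate sticks out on its -y side over the cam. When down, its underside is 82 mm and its top 116 mm above the work surface; the cam lifts it by up to 14.8 mm
- nest (a point): centre of the floor of the square nest hole, 24 mm below the block's top. The hole is 35 x 35 mm (the foot is 32), sides along the jig's x and y, with a 3 mm chamfer at the mouth. The vase is home when its origin is at this point
- lever (a joint): angle of the cam lever, rad. 0: down on its stop, the arm pointing to the jig's -x, 15 degrees above level. It grows as the lever rises over towards +x. 1.309: upright, lift highest; beyond that the lift comes down again, end stop at 1.81. A spring always drives it back to 0: roughly 2 to 4 N at the handle
- lever_grip (a point): middle of the lever's black handle: a round level bar, 16 mm thick, 64 mm long, parallel to the jig's y, on the outer side of the lever arm, free at its outer end. 120 mm from the turning axis; 81 mm above the work surface when down, 170 mm when upright. The 12 mm round arm runs 40 mm from this point towards the nest
- lever_pivot (a point): point on the lever's turning axis (level, parallel to the jig's y), 50 mm above the work surface, in the same upright plane as lever_grip
- round_vase: bystander: round green vase, 48 mm across, 104 mm tall; origin under its centre
- six_sided_vase: bystander: six-sided green vase, 46 mm across its flats, 85 mm tall; origin under its centre
- brush: bystander: brush 170 mm long, lying near the robot
- bowl: bystander: blue bowl, 100 mm across, 45 mm high
- glaze_jar: bystander: jar, 68 mm across, 80 mm high
- kiln_prop: bystander: fired clay block, 50 mm
- spatula: bystander: spatula, 200 mm long
Mind the look-alikes: they are no part of the job. Leave any purple or yellow look-alike of the vase alone.

How it is judged:
By the outcome, as a careful person would: the job done as asked, in the order asked, and still so for the second after the job is handed in, while the arm keeps its last pose, push and grip.
It also fails if it takes over 67 s, if anything falls off the work surface, if the arm or the gripper's body presses on something with over 40 N, if the wrist force passes 120 N, or if a joint passes its speed limit or range.

## Working session

There is one attempt and no reset: what is moved stays moved. The work goes in short steps, Python scripts to look and compute and a tool call to move; the robot and the scene stay as the last step left them, time stands still between calls to the robot, and variables do not carry over. Pictures are saved under pics/ and viewed, and the job is handed in when it is done.

Besides the shell and the picture viewer there is one more tool, called after "Call:" as name(argument=value, ...) on one line, values as JSON. play_rows: Moves the arm, as the interface text tells. Its arguments: {"type":"object","properties":{"moves":{"type":"array","items":{"type":"number"}}},"required":["moves"]}

```bash
ls; mkdir -p pics
python3 - <<'E'
from plant import bot
import cv2,numpy as np
o=bot.get_obs();print({k:np.round(v,3) for k,v in o.items()})
for n in("side","top"):
    c=bot.capture(n);cv2.imwrite(f"pics/{n}0.png",c["color"][:,:,::-1]);print(n,c["fx"],c["fy"],c["cx"],c["cy"],np.round(c["world_to_cam"],4).tolist())
E
```

```text
pics
{'time': np.float64(0.0), 'joint_positions': array([-1.487,  0.343,  1.525, -0.   ,  1.275, -0.146]), 'dq': array([-0.002,  0.002, -0.   ,  0.   ,  0.002,  0.001]), 'tau': array([ 1.0000e-03, -4.3124e+01, -2.4422e+01,  7.2000e-02,  5.6000e-02,
       -0.0000e+00]), 'tool_pos': array([ 119.564, -510.819,  248.047]), 'tcp_rot': array([-3.14, -0.  ,  0.23]), 'contact_force': array([1.059, 0.39 , 0.097]), 'moment': array([ 0.035, -0.058,  0.061]), 'grip_width': np.float64(91.947)}
side 453.22219244822986 453.22219244822986 277.51157186541246 213.68701987677966 [[0.9966, -0.0817, -0.0043, -585.8551], [-0.0545, -0.6231, -0.7802, 61.2196], [0.061, 0.7779, -0.6255, 1142.5268], [0.0, 0.0, 0.0, 1.0]]
top 491.4075481130064 491.4075481130064 281.1048098887439 206.92160405016327 [[0.0237, -0.9997, 0.0107, -69.0677], [-0.9871, -0.0251, -0.1583, 606.8592], [0.1585, -0.0068, -0.9873, 1201.4069], [0.0, 0.0, 0.0, 1.0]]
```

View pics/side0.png

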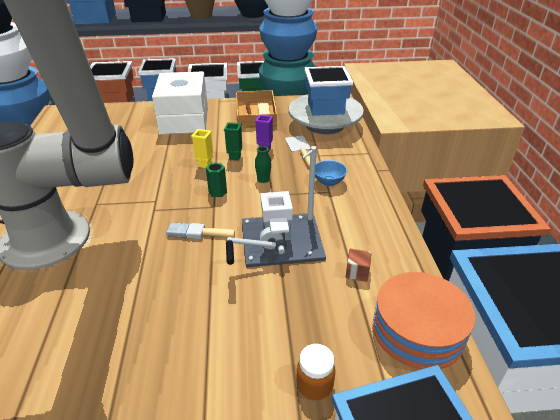

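View pics/top0.png

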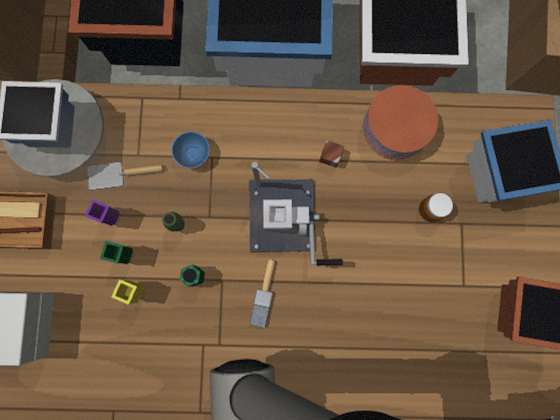

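Run:
```python
import cv2
t=cv2.imread("pics/top0.png");s=cv2.imread("pics/side0.png")
def crop(im,x0,y0,x1,y1,k,n):
    c=cv2.resize(im[y0:y1,x0:x1],None,fx=k,fy=k,interpolation=cv2.INTER_CUBIC);cv2.imwrite(f"pics/{n}.png",c);print(n,c.shape)
crop(t,75,190,215,310,5,"t_vase");crop(t,235,155,355,275,5,"t_jig")
crop(s,180,100,300,210,6,"s_vase");crop(s,215,140,345,270,4.5,"s_jig")
```

```text
t_vase (600, 700, 3)
t_jig (600, 600, 3)
s_vase (660, 720, 3)
s_jig (585, 585, 3)
```

View pics/t_vase.png

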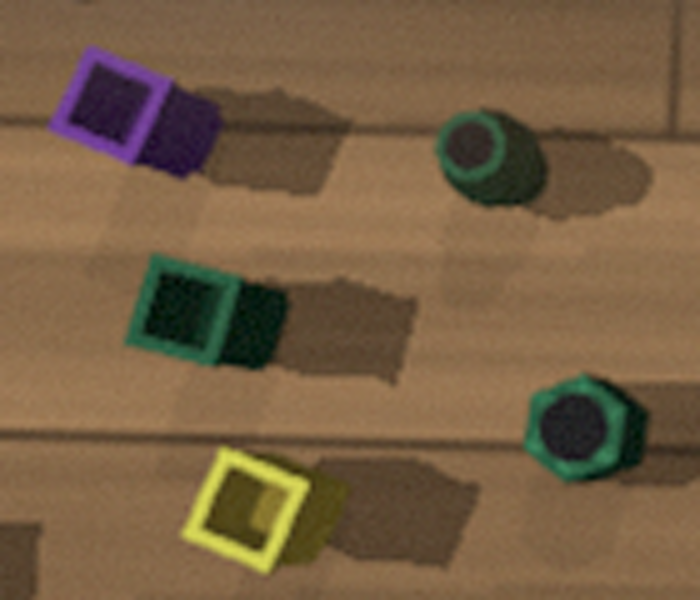

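View pics/t_jig.png

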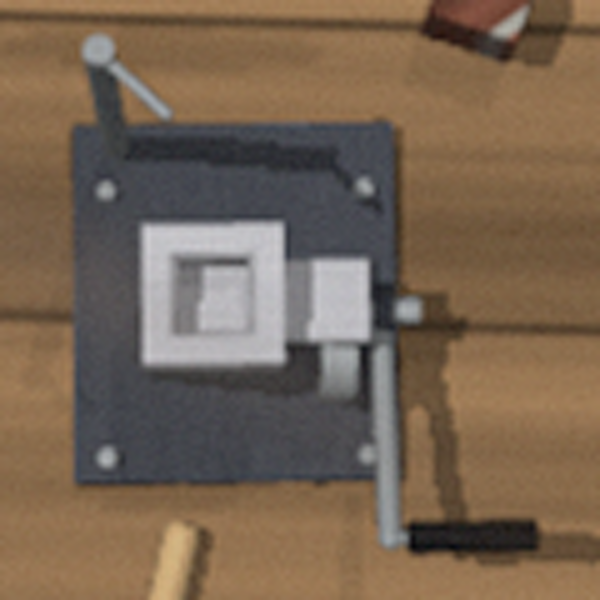

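View pics/s_vase.png

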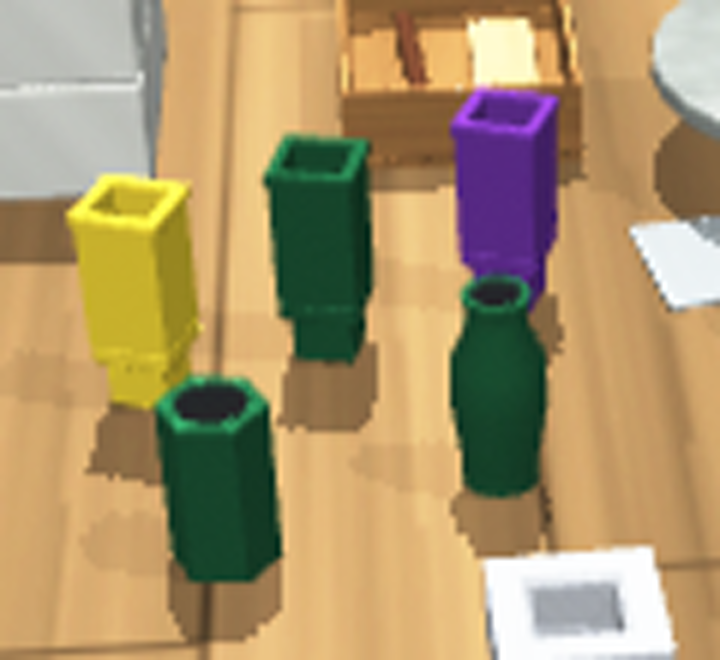

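View pics/s_jig.png

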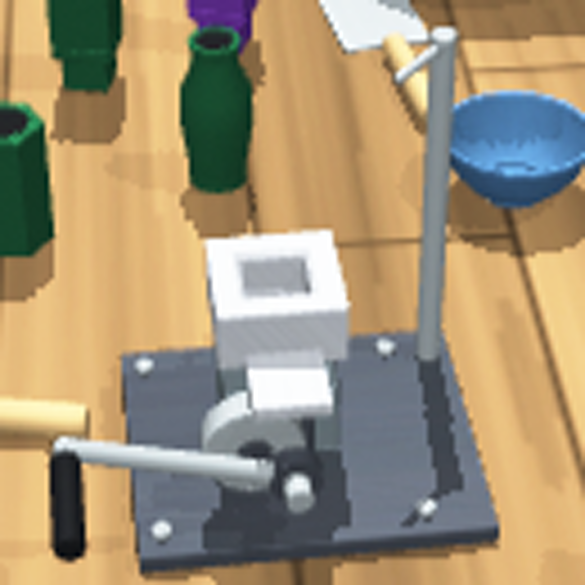

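Top view: the green square vase is at (115,252). Look-alikes: round green (172,221), six-sided green (191,275), purple (101,212), yellow (125,291). The crops confirm that (115,252), side (233,135), is the only green one with a square rim and a stepped foot. Nest block at top (278,214), lever handle at (330,262).

```bash
cat > h.py <<'E'
import numpy as np
from scipy.optimize import least_squares
from plant import bot
_C={}
def cam(n):
    if n not in _C:_C[n]=bot.capture(n)
    return _C[n]
def proj(n,P):
    c=cam(n);P=np.atleast_2d(P);p=P@c["world_to_cam"][:3,:3].T+c["world_to_cam"][:3,3]
    return np.c_[c["fx"]*p[:,0]/p[:,2]+c["cx"],c["fy"]*p[:,1]/p[:,2]+c["cy"]]
def unproj(n,u,z):
    c=cam(n);R=c["world_to_cam"][:3,:3];t=c["world_to_cam"][:3,3]
    d=R.T@np.array([(u[0]-c["cx"])/c["fx"],(u[1]-c["cy"])/c["fy"],1]);o=-R.T@t
    return o+d*(z-o[2])/d[2]
def px(pts,k,x0,y0): return (np.array(pts,float)+.5)/k-.5+[x0,y0]
def square(p,half,z):
    c,s=np.cos(p[2]),np.sin(p[2])
    return np.array([[p[0]+c*a-s*b,p[1]+s*a+c*b,z] for a,b in half*np.array([[1,1],[1,-1],[-1,-1],[-1,1]])])
def fit(obs,half,z,x0):
    def r(p):
        out=[]
        for n,q in obs:
            m=proj(n,square(p,half,z)); out.append((m-q).ravel())
        return np.concatenate(out)
    s=least_squares(r,x0);return s.x,np.abs(s.fun).max()
E
python3 - <<'E'
from h import *
# order: (+,+),(+,-),(-,-),(-,+)   top cam: up=+x, left=+y ; 
vt=px([(152,254),(243,274),(216,367),(126,346)],5,75,190)
vs=px([(281,136),(265,182),(359,183),(370,142)],6,180,100)  # far-left.. assign below
for q in vt: print("vase top",unproj("top",q,111).round(1))
for q in vs: print("vase side",unproj("side",q,111).round(1))
bt=px([(141,222),(285,221),(285,366),(141,367)],5,235,155)
bs=px([(333,230),(348,296),(213,312),(205,240)],4.5,215,140)
for q in bt: print("blk top",unproj("top",q,116).round(1))
for q in bs: print("blk side",unproj("side",q,116).round(1))
vs2=vs[[3,2,1,0]]
for nm,ob,h,z in(("vase",[("top",vt),("side",vs2)],22.5,111),("blk",[("top",bt),("side",bs)],34,116)):
    x0=[*np.mean([unproj("top",q,z)[:2] for q in ob[0][1]],axis=0),0]
    for o in ([ob[0]],[ob[1]],ob): print(nm,np.round(fit(o,h,z,x0),3) if 0 else [np.round(a,3) for a in fit(o,h,z,x0)])
hg=px([(410,537),(537,535)],5,235,155)
for q in hg: print("handle",unproj("top",q,81).round(1))
hs=px([(64,455),(70,552)],4.5,215,140)
for q in hs: print("handle s",unproj("side",q,81).round(1))
E
```

```text
vase top [507.  363.4 111. ]
vase top [498.6 319.6 111. ]
vase top [454.3 329.  111. ]
vase top [463.2 372.2 111. ]
vase side [461.5 368.2 111. ]
vase side [453.9 319.9 111. ]
vase side [500.4 314.7 111. ]
vase side [506.7 357.6 111. ]
blk top [615.8  -9.1 116. ]
blk top [618.  -78.5 116. ]
blk top [547.7 -79.9 116. ]
blk top [545.5 -11.2 116. ]
blk side [614.4 -11.4 116. ]
blk side [616.3 -69.9 116. ]
blk side [546.  -77.2 116. ]
blk side [545.2 -14.5 116. ]
vase [array([ 4.80788e+02,  3.46062e+02, -2.00000e-01]), np.float64(0.224)]
vase [array([ 4.80617e+02,  3.40042e+02, -1.54000e-01]), np.float64(0.374)]
vase [array([ 4.80672e+02,  3.45332e+02, -1.87000e-01]), np.float64(1.207)]
blk [array([ 5.81731e+02, -4.46890e+01,  2.90000e-02]), np.float64(0.547)]
blk [array([ 5.80412e+02, -4.29630e+01,  3.10000e-02]), np.float64(1.589)]
blk [array([ 5.81026e+02, -4.41940e+01,  2.90000e-02]), np.float64(1.915)]
handle [ 469.6 -143.6   81. ]
handle [ 472.  -205.5   81. ]
handle s [ 467.7 -140.8   81. ]
handle s [ 470.6 -209.1   81. ]
```

```bash
cat >> h.py <<'E'
from scipy.spatial.transform import Rotation as Ro
def go(*targets):
    o=bot.get_obs();R=Ro.from_euler("xyz",o["tcp_rot"])
    print("t",round(float(o["time"]),2),"tcp",o["tool_pos"].round(1),o["tcp_rot"].round(4),"F",o["contact_force"].round(1),"w",round(float(o["grip_width"]),1))
    for T in targets:
        d=R.inv().apply(np.array(T[:3])-o["tool_pos"]);D=(R.inv()*Ro.from_euler("xyz",[np.pi,0,T[3]])).as_rotvec(degrees=True)
        print("->",T,"shift",d.round(1),"rotvec",D.round(2),"rows",np.linalg.norm(d)/41.7)
E
python3 - <<'E'
from h import *
go([350,-450,330,.1],[560,-150,330,0],[480.7,345.2,230,-.2])
E
```

```text
t 0.2 tcp [ 119.6 -511.   248.3] [-3.1407e+00 -1.0000e-04  2.2980e-01] F [-0.3 -0.5  0.5] w 91.7
-> [350, -450, 330, 0.1] shift [238.3  -7.  -81.6] rotvec [-0.05 -0.    7.44] rows 6.04208920298199
-> [560, -150, 330, 0] shift [ 511.1 -251.2  -81.4] rotvec [-0.05 -0.   13.17] rows 13.79560835951691
-> [480.7, 345.2, 230, -0.2] shift [ 546.6 -751.4   19.1] rotvec [-0.05  0.   24.63] rows 22.287742166854105
```

Call:
play_rows(moves=[0,40,0,-15,1,0,80,0,-30,2,0,120,-2,-45,4,0,160,-4,-60,5,0,200,-5,-75,6,0,238,-7,-82,7,0,266,-32,-82,8,0,293,-57,-82,9])

```text
time: 0.87
tool_pos: [393.9, -388.0, 330.5]
tcp_rot: [3.141, -0.0, 0.072]
contact_force: [0.9, 0.3, 0.2]
grip_width: 91.6
```

Call:
play_rows(moves=[0,27,-30,0,0,0,54,-60,0,0,0,81,-90,0,0,0,108,-120,0,0,0,135,-150,0,0,0,162,-180,0,0,0,185,-215,0,2,0,200,-250,0,4])

```text
time: 1.53
tool_pos: [574.6, -123.2, 330.0]
tcp_rot: [-3.141, 0.0, 0.002]
contact_force: [0.6, -0.4, 0.2]
grip_width: 91.9
```

Run:
```python
from h import *
go([480.7,345.2,230,-.2])
```

```text
t 1.53 tcp [ 574.6 -123.2  330. ] [-3.1413e+00  4.0000e-04  1.5000e-03] F [ 0.6 -0.4  0.2] w 91.9
-> [480.7, 345.2, 230, -0.2] shift [ -93.2 -468.5  100.1] rotvec [-1.000e-02  2.000e-02  1.155e+01] rows 11.703535763587686
```

Call:
play_rows(moves=[0,-7,-38,0,1,0,-15,-76,0,2,0,-23,-114,0,3,0,-31,-152,0,4,0,-39,-190,0,5,0,-47,-228,10,6,0,-55,-266,25,7,0,-62,-304,40,8])

```text
time: 2.2
tool_pos: [509.6, 180.5, 290.5]
tcp_rot: [-3.141, -0.001, -0.138]
contact_force: [0.3, 0.0, -0.2]
grip_width: 92.0
```

Call:
play_rows(moves=[0,-2,-35,15,1,0,-5,-70,30,2,0,-8,-105,45,3,0,-11,-135,55,3.5,0,-12,-150,60,3.5,0,-12,-155,60,3.5,0,-12,-155,60,3.5])

```text
time: 2.78
tool_pos: [519.5, 334.3, 230.4]
tcp_rot: [3.141, 0.0, -0.196]
contact_force: [0.3, 0.4, 0.8]
grip_width: 92.1
```

Run:
```python
from h import *
import cv2
go([480.7,345.2,83,-.2])
for n in("side","top"):
    c=cam(n)["color"][:,:,::-1]
    c=c[60:220,150:330] if n=="side" else c[150:340,50:250]
    cv2.imwrite(f"pics/{n}1.png",cv2.resize(c,None,fx=3,fy=3,interpolation=cv2.INTER_CUBIC))
```

```text
t 2.78 tcp [519.5 334.3 230.4] [ 3.1408e+00  3.0000e-04 -1.9620e-01] F [0.3 0.4 0.8] w 92.1
-> [480.7, 345.2, 83, -0.2] shift [-40.2  -3.2 147.4] rotvec [0.04 0.02 0.22] rows 3.664250580971692
```

View pics/side1.png

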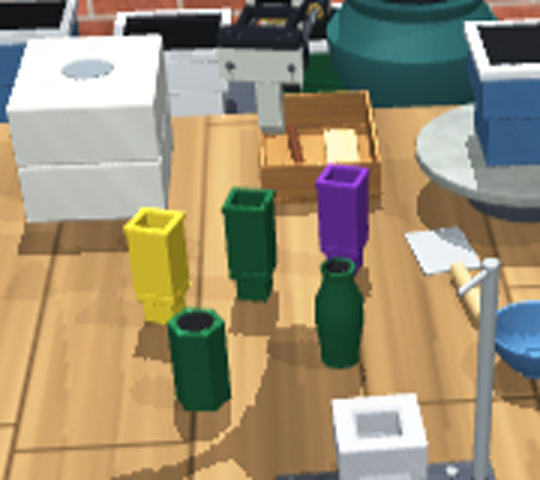

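View pics/top1.png

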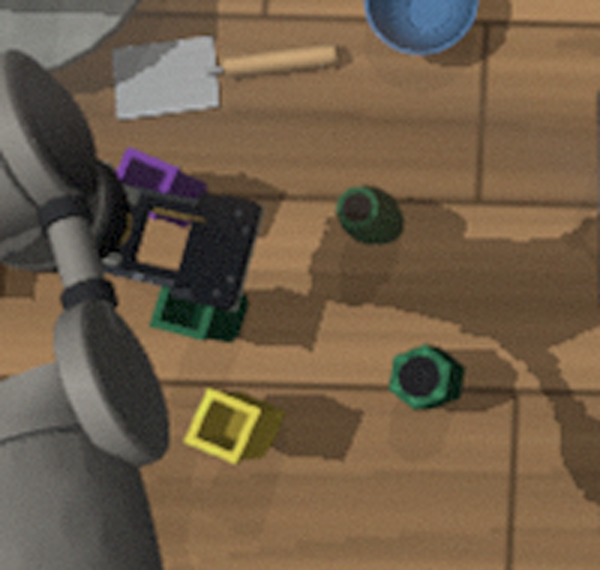

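Fingers are still 40 mm beyond the vase in x, with free space on both sides. Shift, then descend.

Call:
play_rows(moves=[0,-20,-2,0,0.2,0,-40,-3,0,0.2,0,-40,-3,0,0.2,0,-40,-3,30,0.2,0,-40,-3,60,0.2,0,-40,-3,60,0.2])

```text
time: 3.38
tool_pos: [479.3, 341.9, 166.5]
tcp_rot: [3.136, 0.006, -0.203]
contact_force: [-1.6, -0.3, -1.1]
grip_width: 92.1
```

Run:
```python
from h import *
import cv2
go([480.7,345.2,83,-.2])
for n in("side","top"):
    c=cam(n)["color"][:,:,::-1]
    c=c[90:190,180:300] if n=="side" else c[200:310,60:200]
    cv2.imwrite(f"pics/{n}2.png",cv2.resize(c,None,fx=4,fy=4,interpolation=cv2.INTER_CUBIC))
```

```text
t 3.38 tcp [479.3 341.9 166.5] [ 3.1359  0.006  -0.2029] F [-1.6 -0.3 -1.1] w 92.1
-> [480.7, 345.2, 83, -0.2] shift [ 1.2 -4.  83.4] rotvec [ 0.33  0.35 -0.17] rows 2.003693402952753
```

View pics/side2.png

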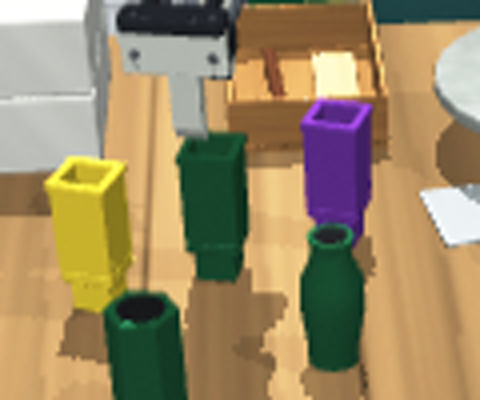

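View pics/top2.png

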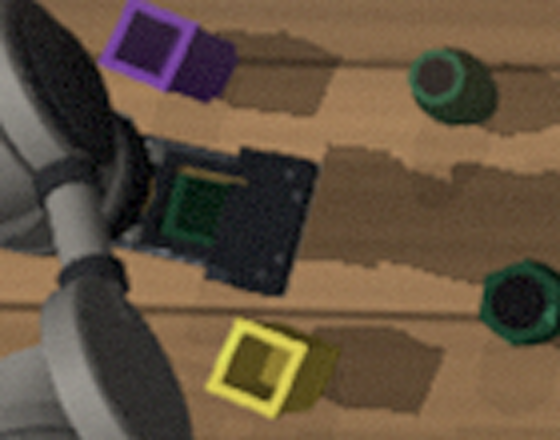

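Run:
```python
from h import *
go([480.7,345.2,83,-.2])
y=-.2;t=np.array([np.sin(y),-np.cos(y)])
for s in(46,-46):
    p=np.r_[np.array([479.3,342])+s*t,144]
    print((proj("side",p)-[180,90])*4, (proj("top",p)-[60,200])*4)
print((proj("side",[480.7,345.2,111])-[180,90])*4,(proj("top",[480.7,345.2,111])-[60,200])*4)
```

```text
t 3.48 tcp [481.6 343.5 171.2] [ 3.1407e+00  5.0000e-04 -2.0280e-01] F [1.2 0.7 0.1] w 91.7
-> [480.7, 345.2, 83, -0.2] shift [-1.1 -1.6 88.2] rotvec [ 0.05  0.03 -0.16] rows 2.1149922674907407
[[193.64613282 133.09251179]] [[270.97376524 223.12982958]]
[[217.98269722  76.78841296]] [[116.7232308  187.54209167]]
[[210.93948159 142.12014805]] [[207.2593651  206.66572322]]
```

Finger and rim sit where projected, so descend and grip.

Call:
play_rows(moves=[0,-1,-2,20,-0.2,0,-1,-2,40,-0.2,0,-1,-2,60,-0.2,0,-1,-2,78,-0.2,0,-1,-2,88,-0.2,0,-1,-2,88,-0.2,0,-1,-2,88,-0.2])

```text
time: 4.17
tool_pos: [481.1, 347.1, 83.8]
tcp_rot: [-3.141, -0.001, -0.198]
contact_force: [-0.7, 0.2, -0.5]
grip_width: 91.8
```

Call:
play_rows(moves=[90,0,0,0,0,110,0,0,0,0,130,0,0,0,0,150,0,0,0,0,170,0,0,0,0,200,0,0,0,0,200,0,0,0,0,200,0,0,0,0])

```text
time: 4.83
tool_pos: [480.3, 346.8, 82.7]
tcp_rot: [3.141, 0.0, -0.198]
contact_force: [-0.8, -0.0, -0.3]
grip_width: 43.1
```

Run:
```python
from h import *
import cv2
go([480.7,345.2,83,-.2])
c=cam("side")["color"][:,:,::-1][90:190,180:300]
cv2.imwrite(f"pics/side3.png",cv2.resize(c,None,fx=4,fy=4,interpolation=cv2.INTER_CUBIC))
```

```text
t 4.83 tcp [480.3 346.8  82.7] [ 3.1414  0.     -0.1978] F [-0.8 -0.  -0.3] w 43.1
-> [480.7, 345.2, 83, -0.2] shift [ 0.7  1.5 -0.3] rotvec [0.01 0.   0.13] rows 0.040742702290944996
```

View pics/side3.png

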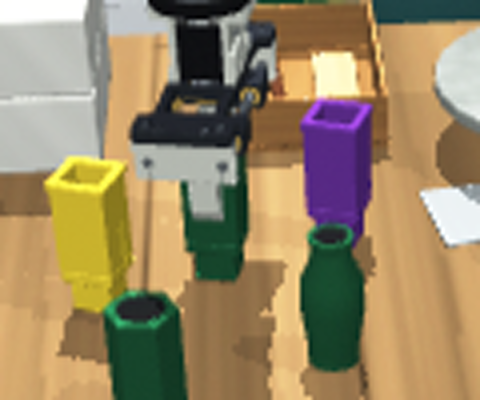

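Call:
play_rows(moves=[230,0,0,0,0,230,0,0,-10,0,230,0,0,-30,0,230,0,0,-60,0,230,0,0,-90,0,230,0,0,-120,0,230,0,0,-150,0,230,0,0,-165,0])

```text
time: 5.55
tool_pos: [481.1, 347.4, 252.3]
tcp_rot: [-3.138, -0.004, -0.198]
contact_force: [0.1, -0.4, -1.6]
grip_width: 43.0
```

Run:
```python
from h import *
import cv2
c,s=np.cos(.03),np.sin(.03)
go([581.2,-44.5,245,.03])
for n in("side","top"):
    c=cam(n)["color"][:,:,::-1]
    c=c[60:190,180:300] if n=="side" else c[180:310,40:200]
    cv2.imwrite(f"pics/{n}4.png",cv2.resize(c,None,fx=4,fy=4,interpolation=cv2.INTER_CUBIC))
```

```text
t 5.55 tcp [481.1 347.4 252.3] [-3.1381 -0.0042 -0.1977] F [ 0.1 -0.4 -1.6] w 43.0
-> [581.2, -44.5, 245, 0.03] shift [175.1 364.6   6.7] rotvec [ -0.17  -0.26 -13.05] rows 9.701325579832037
```

View pics/side4.png

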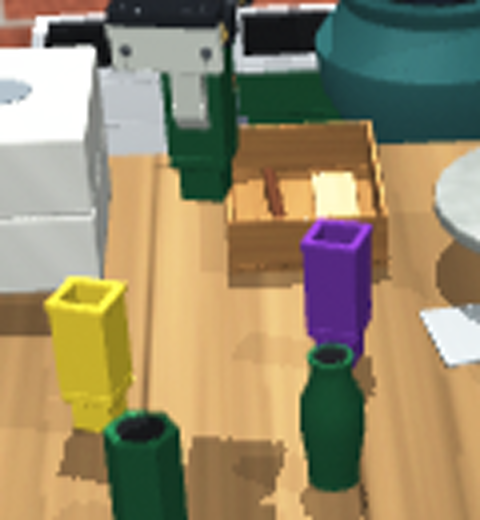

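View pics/top4.png

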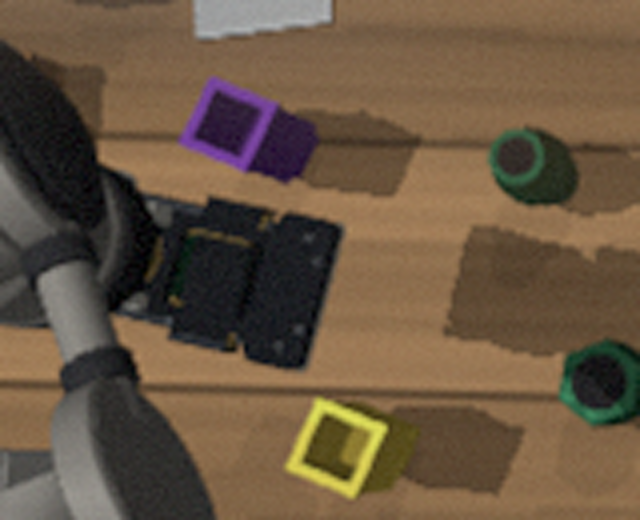

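Call:
play_rows(moves=[230,10,20,0,-1,230,25,52,0,-2,230,41,85,0,-3,230,57,118,0,-4,230,73,151,0,-6,230,88,184,0,-7,230,104,217,0,-8,230,120,250,0,-9])

```text
time: 6.32
tool_pos: [548.1, 76.5, 245.9]
tcp_rot: [3.141, 0.003, -0.04]
contact_force: [1.1, 1.2, -1.9]
grip_width: 42.8
```

Call:
play_rows(moves=[230,10,28,0,-1,230,18,54,0,-2,230,26,80,0,-3,230,34,102,0,-4,230,37,115,0,-4,230,38,121,0,-4,230,38,121,0,-4,230,38,121,0,-4])

```text
time: 6.98
tool_pos: [581.4, -43.4, 247.1]
tcp_rot: [-3.141, 0.001, 0.029]
contact_force: [-0.2, 0.4, -2.9]
grip_width: 43.3
```

Run:
```python
from h import *
import cv2
go([581.2,-44.5,245,.03])
for n in("side","top"):
    c=cam(n)["color"][:,:,::-1]
    c=c[100:270,200:360] if n=="side" else c[130:290,200:360]
    cv2.imwrite(f"pics/{n}5.png",cv2.resize(c,None,fx=3.5,fy=3.5,interpolation=cv2.INTER_CUBIC))
```

```text
t 6.98 tcp [581.4 -43.4 247.1] [-3.1407e+00  1.3000e-03  2.8900e-02] F [-0.2  0.4 -2.9] w 43.3
-> [581.2, -44.5, 245, 0.03] shift [-0.3  1.1  2.1] rotvec [-0.05  0.08 -0.06] rows 0.05778286391327292
```

View pics/side5.png

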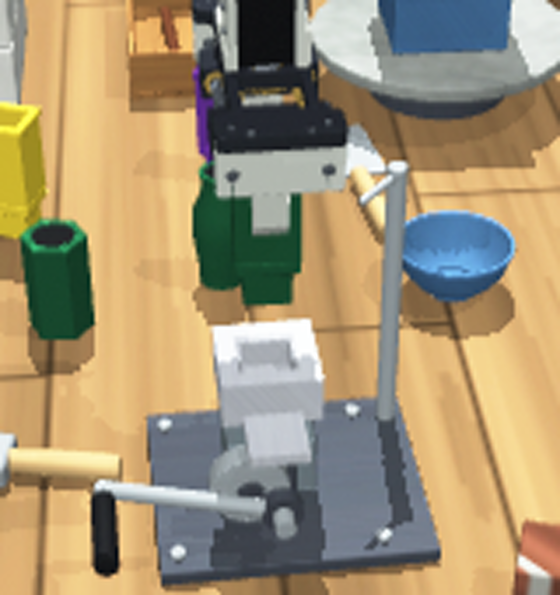

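View pics/top5.png

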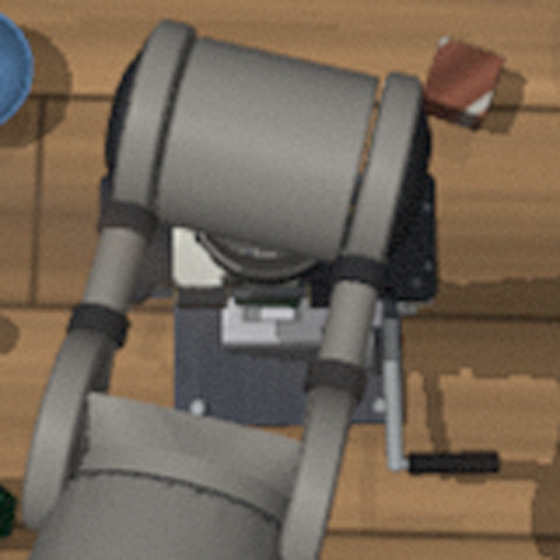

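Run:
```python
from h import *
import cv2
p=px([(243,303),(293,301)],3.5,200,100)
for q in p: print(unproj("side",q,163.5).round(1))
c,s=np.cos(.029),np.sin(.029)
for yy in(-44.5,):
  P=np.array([[581.2+c*a-s*b,yy+s*a+c*b,163.5] for a,b in((-16,-16),(16,-16))]);print(P.round(1),((proj("side",P)+.5-[200,100])*3.5-.5).round(1))
C=cam("side")["color"][:,:,::-1]
cv2.imwrite("pics/s6.png",cv2.resize(C[150:240,250:310],None,fx=8,fy=8,interpolation=cv2.INTER_CUBIC)[:600])
for h,z in((34,116),(17.5,116),(20.5,116)):
  print(h,((proj("side",square([581.2,-44.5,.029],h,z))+.5-[250,150])*8-.5).round(0).tolist())
print("foot",((proj("side",square([581.2,-44.5,.029],16,163.5))+.5-[250,150])*8-.5).round(0).tolist())
```

```text
[564.7 -55.5 163.5]
[597.3 -56.1 163.5]
[[565.7 -61.  163.5]
 [597.7 -60.  163.5]] [[245.  307.8]
 [294.1 304.4]]
34 [[311.0, 326.0], [342.0, 463.0], [107.0, 479.0], [88.0, 341.0]]
17.5 [[264.0, 362.0], [278.0, 432.0], [159.0, 441.0], [147.0, 370.0]]
20.5 [[272.0, 355.0], [289.0, 438.0], [149.0, 448.0], [136.0, 364.0]]
foot [[260.0, 233.0], [273.0, 297.0], [161.0, 304.0], [150.0, 241.0]]
```

View pics/s6.png

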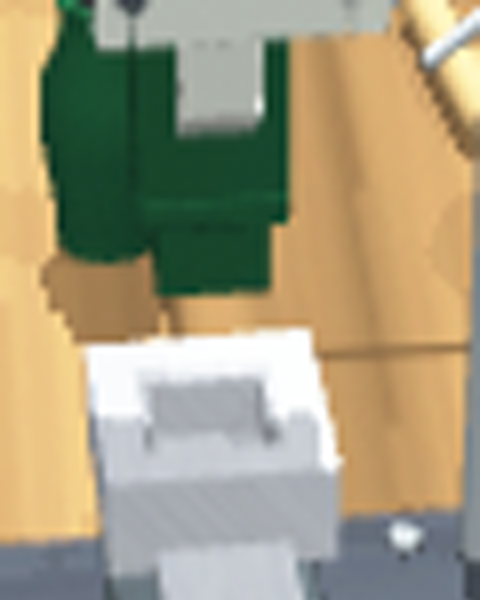

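Call:
play_rows(moves=[230,0.5,1.3,10,0,230,0.5,1.3,25,0,230,0.5,1.3,38,0,230,0.5,1.3,42,0,230,0.5,1.3,42,0,230,0.5,1.3,42,0])

```text
time: 7.63
tool_pos: [582.6, -45.3, 205.7]
tcp_rot: [3.142, 0.0, 0.03]
contact_force: [-0.1, 0.5, -2.0]
grip_width: 43.0
```

Run:
```python
from h import *
import cv2
go([581.9,-45,203,.03])
C=cam("side")["color"][:,:,::-1]
cv2.imwrite("pics/s7.png",cv2.resize(C[150:225,245:315],None,fx=8,fy=8,interpolation=cv2.INTER_CUBIC)[:600])
for h,z in((34,116),(16,120.5)):
  print(h,((proj("side",square([581.9,-45,.029],h,z))+.5-[245,150])*8-.5).round(0).tolist())
```

```text
t 7.63 tcp [582.6 -45.3 205.7] [3.1415 0.     0.0296] F [-0.1  0.5 -2. ] w 43.0
-> [581.9, -45, 203, 0.03] shift [-0.7 -0.3  2.7] rotvec [ 0.    0.   -0.03] rows 0.06811185599576394
34 [[354.0, 327.0], [384.0, 464.0], [149.0, 480.0], [130.0, 342.0]]
16 [[302.0, 354.0], [315.0, 418.0], [205.0, 426.0], [195.0, 361.0]]
```

View pics/s7.png

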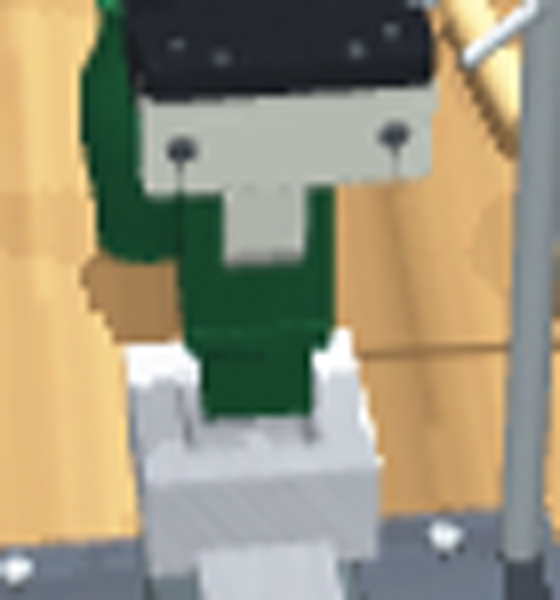

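Call:
play_rows(moves=[230,-0.5,0,2,0,230,-0.5,0,4,0,230,-0.5,0,6,0,230,-0.5,0,8,0,230,-0.5,0,10,0,230,-0.5,0,11,0])

```text
time: 8.18
tool_pos: [581.9, -45.6, 194.3]
tcp_rot: [-3.142, 0.0, 0.029]
contact_force: [-0.7, -0.9, -2.8]
grip_width: 43.2
```

Call:
play_rows(moves=[230,0,0,2,0,230,0,0,4,0,230,0,0,6,0,230,0,0,8,0,230,0,0,10,0,230,0,0,12,0,230,0,0,12,0])

```text
time: 8.77
tool_pos: [581.8, -45.5, 182.2]
tcp_rot: [-3.142, 0.001, 0.029]
contact_force: [0.0, -0.8, -2.7]
grip_width: 43.4
```

Call:
play_rows(moves=[230,0,0,1.5,0,230,0,0,3,0,230,0,0,4.5,0,230,0,0,6,0,230,0,0,6,0])

```text
time: 9.18
tool_pos: [581.8, -45.5, 176.3]
tcp_rot: [-3.142, 0.001, 0.029]
contact_force: [0.2, -0.1, -2.7]
grip_width: 43.1
```

Call:
play_rows(moves=[230,0,0,1,0,230,0,0,1.5,0,230,0,0,2,0,230,0,0,2,0])

```text
time: 9.52
tool_pos: [582.1, -45.6, 174.8]
tcp_rot: [3.141, -0.0, 0.029]
contact_force: [-0.4, -0.3, -2.6]
grip_width: 43.1
```

Call:
play_rows(moves=[230,0,0,0.7,0,230,0,0,1.2,0,230,0,0,1.2,0,230,0,0,1.2,0])

```text
time: 9.85
tool_pos: [582.4, -45.7, 174.5]
tcp_rot: [3.141, -0.002, 0.029]
contact_force: [-1.1, -0.2, 4.8]
grip_width: 43.2
```

Contact at the expected floor height. Release.

Call:
play_rows(moves=[140,0,0,0,0,120,0,0,0,0,90,0,0,0,0,40,0,0,0,0,0,0,0,0,0,0,0,0,0,0,0,0,0,0,0,0,0,0,0,0])

```text
time: 10.52
tool_pos: [581.9, -45.6, 173.3]
tcp_rot: [3.142, 0.0, 0.029]
contact_force: [-0.6, 0.7, 0.3]
grip_width: 83.9
```

Run:
```python
from h import *
import cv2
go([582,-45,300,.03])
C=cam("side")["color"][:,:,::-1]
cv2.imwrite("pics/s8.png",cv2.resize(C[125:225,235:325],None,fx=6,fy=6,interpolation=cv2.INTER_CUBIC)[:600])
```

```text
t 10.52 tcp [581.9 -45.6 173.3] [3.1416e+00 2.0000e-04 2.9000e-02] F [-0.6  0.7  0.3] w 83.9
-> [582, -45, 300, 0.03] shift [   0.    -0.6 -126.7] rotvec [ 0.    0.01 -0.06] rows 3.037281383305422
```

View pics/s8.png

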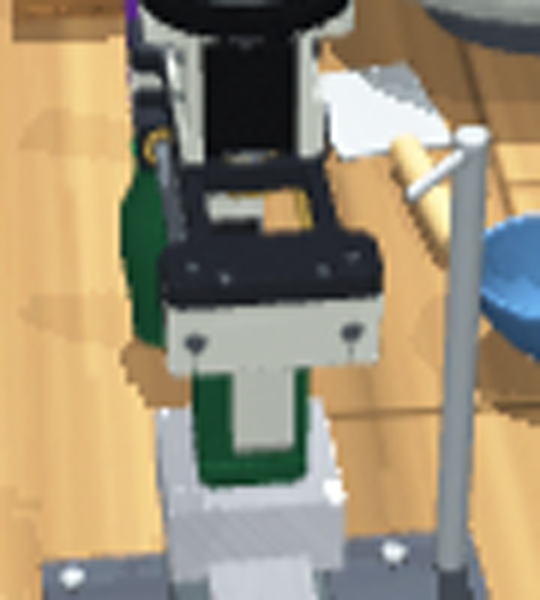

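Call:
play_rows(moves=[0,0,0,0,0,0,0,0,0,0,0,0,0,-8,0,0,0,0,-30,0,0,0,0,-65,0,0,0,0,-105,0,0,0,0,-140,0,0,0,0,-150,0])

```text
time: 11.23
tool_pos: [583.4, -45.8, 330.7]
tcp_rot: [3.139, -0.01, 0.029]
contact_force: [0.7, 0.3, 0.7]
grip_width: 91.9
```

Run:
```python
from h import *
import cv2
go([582,-45,300,.03])
C=cam("side")["color"][:,:,::-1]
cv2.imwrite("pics/s9.png",cv2.resize(C[125:265,220:345],None,fx=4.2,fy=4.2,interpolation=cv2.INTER_CUBIC)[:600])
```

```text
t 11.23 tcp [583.4 -45.8 330.7] [ 3.139  -0.0105  0.0292] F [0.7 0.3 0.7] w 91.9
-> [582, -45, 300, 0.03] shift [-1.7 -0.9 30.7] rotvec [ 0.15 -0.6  -0.05] rows 0.736952068369626
```

View pics/s9.png

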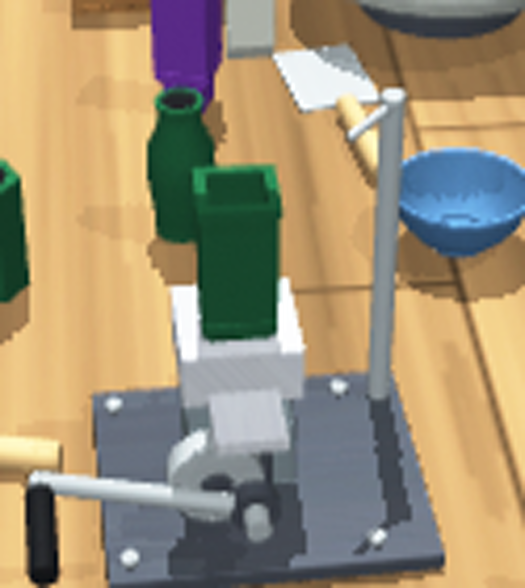

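Run:
```python
from h import *
go([470,-174.5,331,1.6],[470,-174.5,84,1.6])
print(((proj("side",square([582,-45,.029],22.5,203))+.5-[220,125])*4.2-.5).round(0).tolist())
```

```text
t 11.28 tcp [583.5 -45.8 330.1] [ 3.139  -0.0104  0.0292] F [-0.3  0.1  0.8] w 92.0
-> [470, -174.5, 331, 1.6] shift [-117.2  125.3   -1.8] rotvec [  0.58  -0.35 -90.  ] rows 4.114425019680808
-> [470, -174.5, 84, 1.6] shift [-119.7  124.7  245.2] rotvec [  0.58  -0.35 -90.  ] rows 7.193514788380273
[[274.0, 160.0], [285.0, 206.0], [199.0, 211.0], [192.0, 165.0]]
```

Call:
play_rows(moves=[0,-20,20,0,-7,0,-40,40,0,-14,0,-60,60,0,-21,0,-80,80,0,-28,0,-100,100,0,-35,0,-112,120,0,-42,0,-116,127,0,-49,0,-116,127,0,-56])

```text
time: 12.0
tool_pos: [467.9, -177.3, 321.5]
tcp_rot: [-3.138, 0.001, 1.01]
contact_force: [-0.1, 0.2, 1.0]
grip_width: 91.9
```

Run:
```python
from h import *
go([470,-174.5,200,1.6])
```

```text
t 12.0 tcp [ 467.9 -177.3  321.5] [-3.1380e+00  9.0000e-04  1.0097e+00] F [-0.1  0.2  1. ] w 91.9
-> [470, -174.5, 200, 1.6] shift [  3.6   0.7 121.5] rotvec [-2.200e-01 -1.000e-02 -3.382e+01] rows 2.9155600125870116
```

Call:
play_rows(moves=[0,1,0,20,-7,0,2,0.5,45,-14,0,3,0.5,75,-21,0,3.5,0.5,105,-28,0,3.5,0.5,125,-33.8,0,3.5,0.5,130,-33.8,0,3.5,0.5,130,-33.8])

```text
time: 12.58
tool_pos: [470.6, -172.4, 191.0]
tcp_rot: [-3.136, -0.003, 1.593]
contact_force: [0.1, 1.0, -0.3]
grip_width: 91.7
```

Run:
```python
from h import *
import cv2
go([470,-174.5,84,1.6])
for n in("side","top"):
    c=cam(n)["color"][:,:,::-1]
    c=c[120:280,190:350] if n=="side" else c[180:320,230:390]
    cv2.imwrite(f"pics/{n}10.png",cv2.resize(c,None,fx=3.7,fy=3.7,interpolation=cv2.INTER_CUBIC))
```

```text
t 12.58 tcp [ 470.6 -172.4  191. ] [-3.1365e+00 -2.9000e-03  1.5932e+00] F [ 0.1  1.  -0.3] w 91.7
-> [470, -174.5, 84, 1.6] shift [-2.30e+00 -1.00e-01  1.07e+02] rotvec [-0.29 -0.17 -0.39] rows 2.5673102357096256
```

View pics/side10.png

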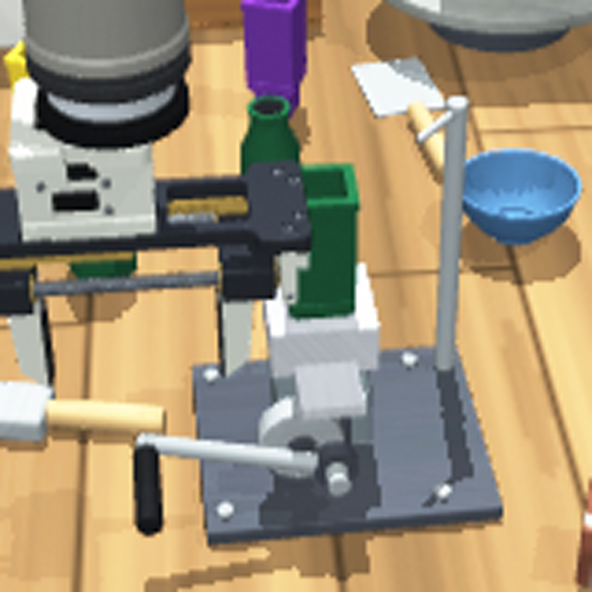

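View pics/top10.png

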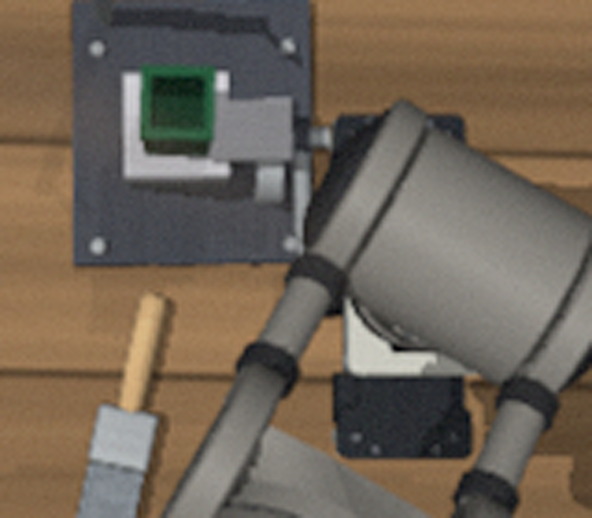

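Vase upright in nest; gripper straddles the handle (side crop (148,490)) in x. Descend.

Call:
play_rows(moves=[0,-2.5,0,25,-0.4,0,-2.5,0,50,-0.4,0,-2.5,0,75,-0.4,0,-2.5,0,95,-0.4,0,-2.5,0,106,-0.4,0,-2.5,0,106,-0.4,0,-2.5,0,106,-0.4])

```text
time: 13.27
tool_pos: [472.7, -176.1, 88.5]
tcp_rot: [3.14, 0.001, 1.602]
contact_force: [-0.3, 0.6, -0.4]
grip_width: 91.6
```

Run:
```python
from h import *
import cv2
go([470,-174.5,84,1.6])
for n in("side",):
    c=cam(n)["color"][:,:,::-1]
    c=c[150:290,170:310]
    cv2.imwrite(f"pics/{n}11.png",cv2.resize(c,None,fx=4,fy=4,interpolation=cv2.INTER_CUBIC))
```

```text
t 13.27 tcp [ 472.7 -176.1   88.5] [3.1404e+00 8.0000e-04 1.6020e+00] F [-0.3  0.6 -0.4] w 91.6
-> [470, -174.5, 84, 1.6] shift [ 1.7 -2.7  4.5] rotvec [0.07 0.04 0.12] rows 0.13125980451531583
```

View pics/side11.png

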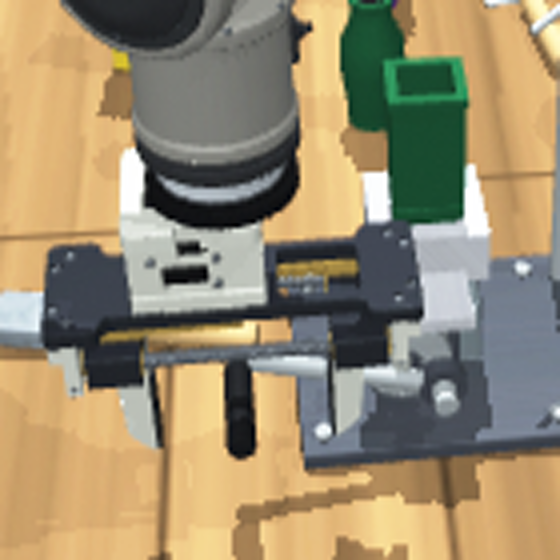

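Call:
play_rows(moves=[60,1.5,-2.5,4,0,110,1.5,-2.5,4,0,140,1.5,-2.5,4,0,160,1.5,-2.5,4,0,180,1.5,-2.5,4,0,195,1.5,-2.5,4,0,205,1.5,-2.5,4,0,215,1.5,-2.5,4,0])

```text
time: 13.98
tool_pos: [469.6, -174.3, 83.5]
tcp_rot: [3.142, 0.0, 1.603]
contact_force: [0.0, 0.4, -0.3]
grip_width: 43.2
```

Call:
play_rows(moves=[225,0,0,0,0,235,0,0,0,0,245,0,0,0,0,245,0,0,0,0,245,0,0,0,0,245,0,0,0,0])

```text
time: 14.48
tool_pos: [469.8, -174.3, 83.5]
tcp_rot: [3.141, 0.0, 1.603]
contact_force: [2.0, 0.1, 0.3]
grip_width: 15.2
```

Handle gripped. Now swing along the 120 mm arc, first 20°.

Call:
play_rows(moves=[245,0,1.5,-5,0,245,0,3.1,-10,0,245,0,5.1,-14.8,0,245,0,7.2,-19.7,0,245,0,9.5,-24.3,0,245,0,12,-28.9,0,245,0,14.8,-33.4,0,245,0,17.6,-37.8,0])

```text
time: 15.15
tool_pos: [486.0, -173.7, 121.6]
tcp_rot: [-3.138, -0.0, 1.604]
contact_force: [-5.3, -3.7, -3.7]
grip_width: 15.3
```

Run:
```python
from h import *
import cv2
go([469.8+17.6,-173.8,83.5+37.8,1.602])
c=cam("side")["color"][:,:,::-1][120:290,170:340]
cv2.imwrite(f"pics/side12.png",cv2.resize(c,None,fx=3.5,fy=3.5,interpolation=cv2.INTER_CUBIC))
```

```text
t 15.15 tcp [ 486.  -173.7  121.6] [-3.1384e+00 -4.0000e-04  1.6037e+00] F [-5.3 -3.7 -3.7] w 15.3
-> [487.40000000000003, -173.8, 121.3, 1.602] shift [-0.2  1.4  0.3] rotvec [-0.18 -0.02  0.1 ] rows 0.03511529868491023
```

View pics/side12.png

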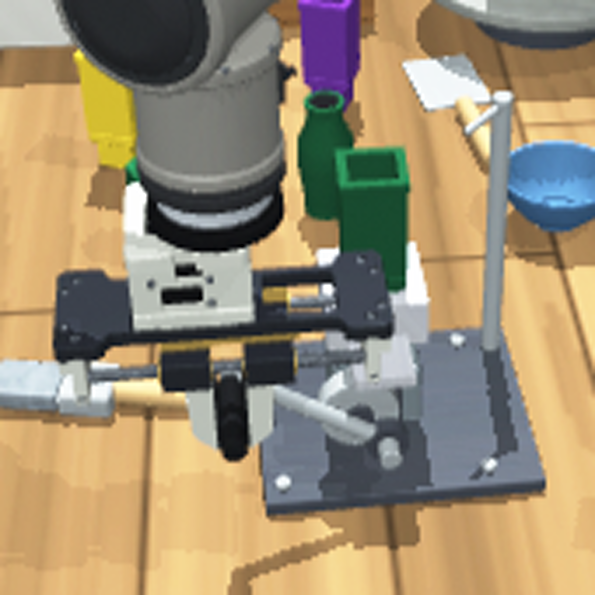

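Call:
play_rows(moves=[245,0,3.2,-4.2,0,245,0,6.4,-8.3,0,245,0,9.9,-12.2,0,245,0,13.5,-16,0,245,0,17.3,-19.6,0,245,0,21.2,-23.1,0,245,0,25.3,-26.3,0,245,0,29.5,-29.4,0])

```text
time: 15.87
tool_pos: [512.5, -172.8, 152.1]
tcp_rot: [-3.132, -0.001, 1.604]
contact_force: [-20.7, -1.6, 15.6]
grip_width: 15.0
```

Call:
play_rows(moves=[245,0,4.4,-2.9,0,245,0,8.8,-5.7,0,245,0,13.4,-8.2,0,245,0,18.1,-10.5,0,245,0,22.9,-12.6,0,245,0,27.8,-14.5,0,245,0,32.7,-16.2,0,245,0,37.7,-17.7,0])

```text
time: 16.53
tool_pos: [553.1, -171.4, 170.8]
tcp_rot: [-3.139, 0.0, 1.604]
contact_force: [-10.0, -0.2, 9.1]
grip_width: 15.6
```

Run:
```python
from h import *
import cv2
go([469.8+84.9,-173.8+2.5,83.5+84.9,1.602],[469.8+115.9,-173.8+3.5,83.5+88.9,1.602])
c=cam("side")["color"][:,:,::-1][90:290,190:360]
cv2.imwrite(f"pics/side13.png",cv2.resize(c,None,fx=3,fy=3,interpolation=cv2.INTER_CUBIC))
```

```text
t 16.53 tcp [ 553.1 -171.4  170.8] [-3.1394e+00  3.0000e-04  1.6036e+00] F [-10.   -0.2   9.1] w 15.6
-> [554.7, -171.3, 168.4, 1.602] shift [0.  1.6 2.3] rotvec [-0.13  0.02  0.09] rows 0.06873085236720851
-> [585.7, -170.3, 172.4, 1.602] shift [ 0.  32.6 -1.7] rotvec [-0.13  0.02  0.09] rows 0.7840250868823143
```

View pics/side13.png

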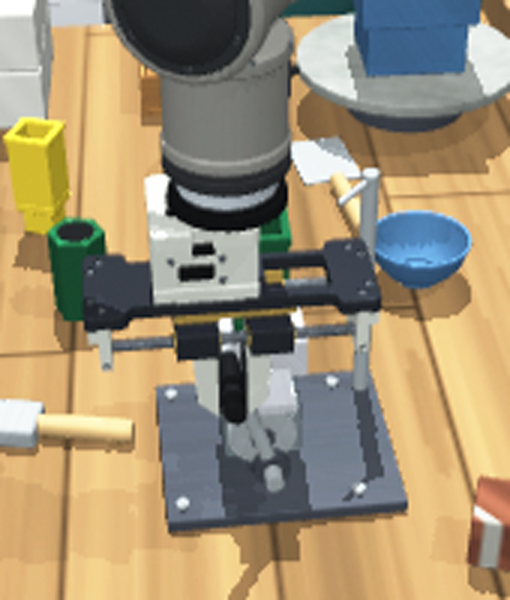

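Call:
play_rows(moves=[245,0,5,-2,0,245,0,10.3,-3.8,0,245,0,15.4,-5,0,245,0,20.6,-5.6,0,245,0,25.8,-5.9,0,245,0,31,-6,0,245,0,32,-6,0,245,0,32,-6,0])

```text
time: 17.25
tool_pos: [586.2, -170.4, 176.3]
tcp_rot: [3.141, 0.001, 1.604]
contact_force: [-5.3, -0.6, 6.8]
grip_width: 15.0
```

Run:
```python
from h import *
import cv2
go([585.6,-170.3,172.4,1.602])
c=cam("side")["color"][:,:,::-1][90:290,190:360]
cv2.imwrite(f"pics/side14.png",cv2.resize(c,None,fx=3,fy=3,interpolation=cv2.INTER_CUBIC))
c=cam("top")["color"][:,:,::-1][150:310,220:380]
cv2.imwrite(f"pics/top14.png",cv2.resize(c,None,fx=3.7,fy=3.7,interpolation=cv2.INTER_CUBIC))
```

```text
t 17.25 tcp [ 586.2 -170.4  176.3] [3.1412e+00 7.0000e-04 1.6037e+00] F [-5.3 -0.6  6.8] w 15.0
-> [585.6, -170.3, 172.4, 1.602] shift [ 0.2 -0.6  3.9] rotvec [0.02 0.04 0.09] rows 0.09366029605715034
```

View pics/side14.png

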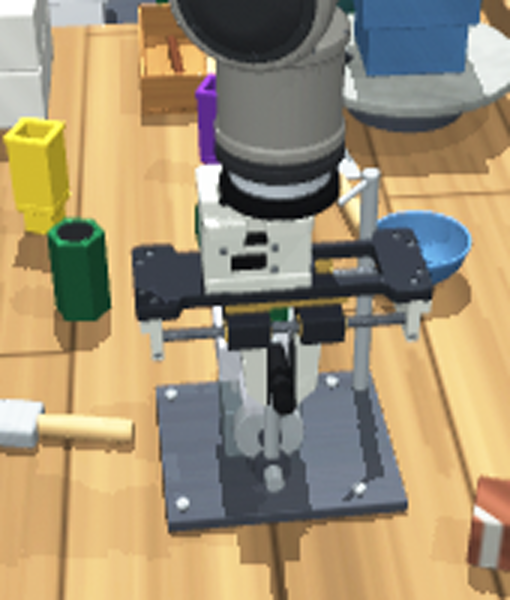

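View pics/top14.png

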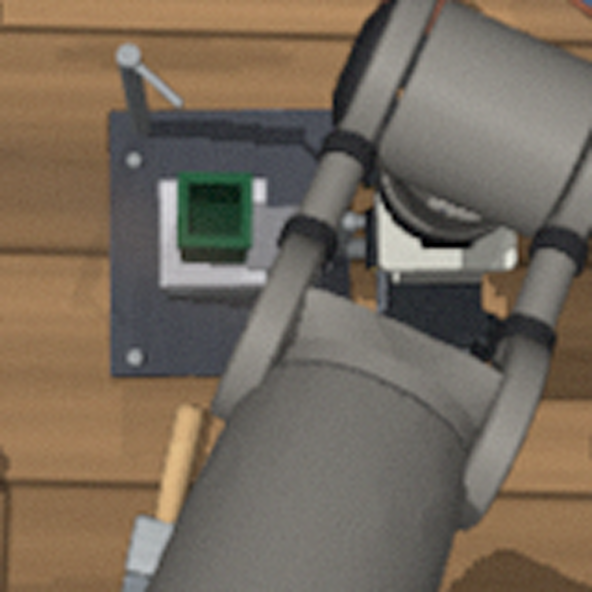

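Run:
```python
from h import *
import cv2
J=np.array([581.7,-44.7]);yw=.029;c,s=np.cos(yw),np.sin(yw)
def W(x,y,z): return [J[0]+c*x-s*y,J[1]+s*x+c*y,z]
yg=-126.5
def H(e,dy,r=120): e=np.radians(e);return W(-r*np.cos(e),yg+dy,50+r*np.sin(e))
print("grip down",H(15,0),"up",H(90,0))
print("down ends (s_jig crop)",((proj("side",[H(15,-32),H(15,32),H(15,40)])+.5-[215,140])*4.5-.5).round(0).tolist(),"shaft",((proj("side",[H(15,40,0)])+.5-[215,140])*4.5-.5).round(0).tolist())
for e in(80,85,90,95,100): print(e,((proj("side",[H(e,-32),H(e,40,40),H(e,40,20),H(e,40,0)])+.5-[190,90])*5-.5).round(0).tolist())
C=cam("side")["color"][:,:,::-1]
cv2.imwrite("pics/s15.png",cv2.resize(C[190:270,240:330],None,fx=7,fy=7,interpolation=cv2.INTER_CUBIC))
for e in(80,85,90,95,100): print(e,((proj("side",[H(e,-32),H(e,40,40),H(e,40,20),H(e,40,0)])+.5-[240,190])*7-.5).round(0).tolist())
go()
```

```text
grip down [np.float64(469.5056238669023), np.float64(-174.50776121385405), np.float64(81.0582854123025)] up [np.float64(585.3679858202051), np.float64(-171.14681047785578), np.float64(170.0)]
down ends (s_jig crop) [[70.0, 548.0], [66.0, 457.0], [65.0, 446.0]] shaft [[297.0, 474.0]]
80 [[424.0, 685.0], [439.0, 714.0], [447.0, 746.0], [455.0, 777.0]]
85 [[449.0, 681.0], [447.0, 712.0], [451.0, 745.0], [455.0, 777.0]]
90 [[475.0, 678.0], [454.0, 711.0], [454.0, 744.0], [455.0, 777.0]]
95 [[501.0, 677.0], [462.0, 711.0], [458.0, 744.0], [455.0, 777.0]]
100 [[526.0, 678.0], [470.0, 711.0], [462.0, 744.0], [455.0, 777.0]]
80 [[243.0, 260.0], [265.0, 299.0], [276.0, 344.0], [287.0, 388.0]]
85 [[279.0, 253.0], [276.0, 297.0], [281.0, 343.0], [287.0, 388.0]]
90 [[315.0, 249.0], [286.0, 296.0], [286.0, 342.0], [287.0, 388.0]]
95 [[351.0, 248.0], [297.0, 296.0], [292.0, 342.0], [287.0, 388.0]]
100 [[387.0, 249.0], [308.0, 296.0], [297.0, 342.0], [287.0, 388.0]]
t 17.4 tcp [ 586.  -170.4  176.2] [3.1412e+00 6.0000e-04 1.6036e+00] F [-4.7  0.   5.8] w 14.9
```

View pics/s15.png

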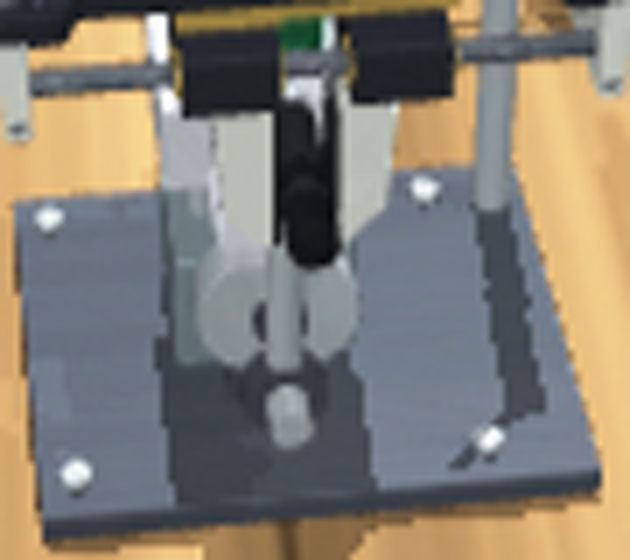

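Run:
```python
from h import *
import cv2
C=cam("top")["color"][:,:,::-1]
cv2.imwrite("pics/t16.png",cv2.resize(C[180:240,250:320],None,fx=9,fy=9,interpolation=cv2.INTER_CUBIC))
for z in(203,217.8):print(z,((proj("top",square([582,-45,.029],22.5,z))+.5-[250,180])*9-.5).round(0).tolist())
for z in(116,130.8):print(z,((proj("top",square([581.7,-44.7,.029],34,z))+.5-[250,180])*9-.5).round(0).tolist())
go()
```

```text
203 [[160.0, 163.0], [341.0, 162.0], [343.0, 342.0], [160.0, 342.0]]
217.8 [[159.0, 152.0], [343.0, 151.0], [344.0, 333.0], [159.0, 334.0]]
116 [[121.0, 179.0], [375.0, 178.0], [377.0, 430.0], [121.0, 431.0]]
130.8 [[120.0, 169.0], [377.0, 168.0], [379.0, 424.0], [120.0, 425.0]]
t 17.45 tcp [ 586.  -170.4  176.2] [3.1413e+00 6.0000e-04 1.6036e+00] F [-4.   0.9  6.7] w 15.1
```

View pics/t16.png

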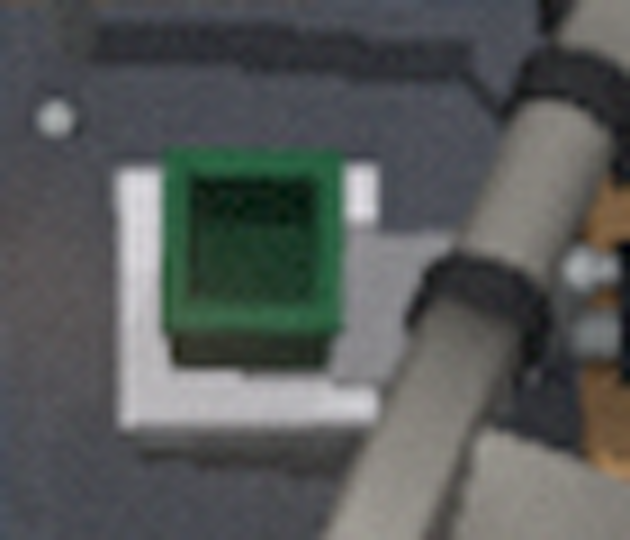

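The rim and block sit at their raised positions (217.8 and 130.8 mm), the vase is square and upright, and the lever is at about 90°. Handing in.

Call:
play_rows(moves=[245,0,0,0,0,245,0,0,0,0,245,0,0,0,0,245,0,0,0,0,245,0,0,0,0,245,0,0,0,0])

```text
time: 17.95
tool_pos: [586.0, -170.5, 176.2]
tcp_rot: [3.141, 0.001, 1.603]
contact_force: [-5.7, -2.2, 6.2]
grip_width: 15.1
```

Run:
```python
from h import *
go()
print(bot.close_job())
```

```text
t 17.95 tcp [ 586.  -170.5  176.2] [3.1413e+00 6.0000e-04 1.6035e+00] F [-5.7 -2.2  6.2] w 15.1
the job is handed in; nothing more can be done
None
```

The square green vase is standing in the nest and the lever is held upright. I handed the job in at about 18 s; the hand-in reports no verdict.

I lowered the vase into the nest until it touched the floor at the expected height. Then I let go, backed away, gripped the lever handle and swung it up along its arc.

**Last checks:**
- **Lever:** the side picture puts it within about 1–2° of upright. The tool's x of 586.0 mm agrees with the pivot's estimated 585.4 mm.
- **Lift and vase:** in the top picture, the rim and block edges match the raised heights of 217.8 and 130.8 mm to within about a pixel. The vase looks upright and square in the nest, and nothing touches it or the block.
- **Holding force:** steady at about 8 N on the tool.

**What disagreed:**
- **Swing force:** it reached about 26 N at mid-swing, pushing outward along the lever, because my arc was slightly tight.
- **Handle slip:** the handle appears to have slid about 3–4 mm along the pads, but the grip held.
- **Gripper readings:** it read 43 mm on the 42 mm vase and 15 mm on the 16 mm handle.

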